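Lay out a supply kit on the handout mat

ROBOT

A 6-joint arm with a two-finger parallel gripper is mounted at the origin on the work surface. World frame = base frame: x ahead of the robot, y to its left, z up, the work surface at z = 0. Lengths are in m, angles in rad, forces in N, time in s.
With the tool pointing down it reaches from about 0.325 to 0.75 m from the base axis. Payload 7.6 kg.
Tool frame: the origin (TCP) lies midway between the tips of the shut fingers; the grasp point (between the pads) lies 19 mm behind it; z points along the fingers, y is the direction in which the jaws open and shut (so a half turn about z gives the same grasp; the last joint's range is limited). The gripper opens to 85 mm and grips with 20 to 120 N. Pads are 22 mm wide; open, the fingers measure 114 mm over their backs; the gripper's body (76 mm by 85 mm) begins 54 mm behind the grasp point. The pads swing forward as they close: fully open they stand 13 mm farther back than shut.
Start: joints at [1.25, 0.052, 1.401, -0, 1.689, -0.07], TCP at [0.13, 0.509, 0.231] pointing down, gripper open.
Joint ranges: [-2.9, 2.9], [-0.91, 2.17], [0.12, 2.37], [-1.06, 4.2], [0.26, 2.73], [-2.93, 2.93]. Speed limits (rad/s): [2.57, 2.57, 3.01, 3.14, 3.14, 3.14].

INTERFACE

Orientations are given as a 3x3 rotation matrix whose columns are the frame's x, y, z axes.
In Python, from plant import monitor, snapshot, get_calibration, finish_job gives the robot as it stands.
- The arm moves only by the tool play_rows, never from a script. Its argument "increments" is a list that holds one entry, the list of rows, each a list of 7 numbers: the closure, from 0 (fully open) to 1 (shut), then the shift along the tool's x, y, z in mm, then the turn, a rotation vector about the tool's x, y, z in degrees. A call has 1 to 12 rows; each row is the pose to reach, as a shift and turn from the pose commanded when the call began, along the tool's axes at that moment; what a row does not reach only later rows make up. A row lasts 1/12 s, in which the tool goes at most 41.7 mm and 7.16 degrees, less where a joint would pass 70% of its speed; a pose out of reach is approached as far as the arm can. A call with a gripper value outside its range is refused whole. The fingers move at their own pace and stop on an object; "newtons" is the grip in N (left out, the last holds). Time passes only in rows, so rows that repeat a pose let the fingers close. It gives the time, the measured TCP pose, the force and the opening at its end, in the units of the state.
- monitor.get_obs(): the state, without advancing time (a new reading comes with each control period).
- snapshot(name): name is "scene" or "top"; returns (picture, depth): 420x560x3 uint8, red, green, blue; 420x560 float32, m along the optical axis (not along the pixel's ray), 0 where there is no reading.
- get_calibration(name): a dict with "fx", "fy", "cx", "cy" (pixels), "camera_from_world" (4x4, takes a point from world to camera coordinates). Camera axes: x right, y up, looking along -z (the intrinsics and any distortion apply to the point x, -y, -z); pixel columns grow to the right and rows downward; lengths in m; the calibration is good to about 2 mm. A picture is of the moment at which its call begins. get_calibration takes no time and is no camera call.
- finish_job(): hands the job in, once; it reports no verdict.
The state is a dict: "time_s": time; "joint_pos": joint angles; "joint_velocities": joint speeds; "tau": joint torques, N m; "position": TCP position; "ee_rot": TCP orientation; "contact_force": force on the tool from outside, world axes, zero at the start; "ft_torque": the same for the moment, N m; "finger_gap": opening from 0.0 (shut) to 1.0 (fully open).
Only numpy, scipy, OpenCV 4.12 (cv2) and the standard library are available. Lean on these libraries where they do the work, as an engineer would, in place of code of your own. Each camera call takes 0.05 s, during which the arm holds its last target. There are 200 camera calls.

TASK

Lay out one supply kit on the blue mat: the black-and-yellow glove carton flat in the middle of the mat with its long sides running from card to card, the white sanitiser bottle standing halfway between the carton and the green card, the red food tin standing halfway between the carton and the yellow card, and the green mask box lying flat, parallel to the carton, halfway between the carton and the red strip, all centred on the carton. Lay the grey tape roll flat on top of the carton, in its centre. Leave the terracotta-coloured jar with the black lid where it stands, and let go of everything.

Things in the scene. Friction and masses are not known exactly. Their poses are not given: they have to be found in the camera images.
- mat: flat blue mat fixed on the table, 280 (its x) x 360 (its y) mm, 3 mm thick; origin at the centre of its underside, z up. Its y axis runs along the line joining the two cards. It may lie on the robot's left or right.
- green_card: flat green card fixed on top of the mat at one end (either end of the mat's y axis), 90 (x) x 20 (y) mm, 3 mm thick; origin at the centre of its underside, 165 mm from the mat's centre; its inner edge is 155 mm from the mat's centre
- yellow_card: flat yellow card, same size, fixed on the mat at the end opposite the green card; origin at the centre of its underside
- red_strip: flat red strip, 15 (x) x 200 (y) mm, 3 mm thick, fixed on the mat along one of its two long sides (a black strip lies along the other; they may be either way round); origin at the centre of its underside, 132.5 mm from the mat's centre; its inner edge is 125 mm from the mat's centre
- glove_carton: loose black carton with yellow bands, 100 (its x) x 58 (its y) x 45 (z) mm, about 0.25 kg; origin at the centre of its underside, z up
- tape_roll: loose grey roll of tape lying flat, outer diameter 56 mm, hole 36 mm, 30 mm high, about 0.12 kg; origin at the centre of its underside, z its axis, up (an orange roll nearby is not part of the kit)
- sanitiser: loose white round bottle with a blue band and blue cap, standing; body 40 mm in diameter up to 50 mm high, narrowing to a 22 mm cap, 74 mm high in all, about 0.09 kg; origin at the centre of its underside, z up
- food_tin: loose round tin with a red wrapper and bare metal ends, standing; 48 mm in diameter, 65 mm high, about 0.2 kg; origin at the centre of its underside, z up
- mask_box: loose small green box with a pale band round it and a pale panel on top, 80 (its x) x 34 (its y) x 40 (z) mm, about 0.08 kg; origin at the centre of its underside, z up
- jar: terracotta-coloured jar with a black lid, 52 mm in diameter, 62 mm high, loose, standing among the kit's things, not to be moved; origin at the centre of its underside. The kit's things and the jar stand at the start on a 3 mm cardboard sheet beside the mat, in two rows, about 130 to 150 mm from centre to centre

How it is judged:
By the outcome, as a careful person would: the job done as asked, in the order asked, and still so for the second after the job is handed in, with the robot touching nothing.
It also fails if it takes over 138 s, if anything falls off the work surface, if the arm or the gripper's body presses on something with over 40 N, if the wrist force passes 120 N, or if a joint passes its speed limit or range.

## Working session

There is one attempt and no reset: what is moved stays moved. The work goes in short steps, Python scripts to look and compute and a tool call to move; the robot and the scene stay as the last step left them, time stands still between calls to the robot, and variables do not carry over. Pictures are saved under pics/ and viewed, about 12 in all and at most 16, crops included, and the job is handed in when it is done.

Besides the shell and the picture viewer there is one more tool, called after "Request:" as name([rows], argument=value, ...), one row to a line, values as JSON. play_rows: Moves the arm, as the interface text tells. Its arguments: {"type":"object","properties":{"increments":{"type":"array"},"newtons":{"type":"number"}},"required":["increments"]}

```bash
mkdir -p pics; cat > h.py <<'E'
import numpy as np, cv2
from plant import monitor, snapshot, get_calibration, finish_job
def grab(name,fn=None):
    p,d=snapshot(name)
    if fn: cv2.imwrite('pics/'+fn,p[:,:,::-1])
    return p,d,get_calibration(name)
def world(d,c):
    v,u=np.mgrid[0:d.shape[0],0:d.shape[1]]
    P=np.stack([(u-c['cx'])/c['fx']*d,-(v-c['cy'])/c['fy']*d,-d,np.ones_like(d)],-1)
    return (P@np.linalg.inv(np.array(c['camera_from_world'])).T)[...,:3]
E
python3 - <<'E'
from h import *
for n in('top','scene'):
    p,d,c=grab(n,n+'0.png'); print(n,c); W=world(d,c); np.savez(n+'0.npz',p=p,d=d,W=W)
o=monitor.get_obs(); print(o)
E
```

```text
top {'fx': 447.0541149887887, 'fy': 447.0541149887887, 'cx': 276.9546019172503, 'cy': 212.39797851947105, 'camera_from_world': array([[ 0.02691463, -0.99962711,  0.00460853, -0.03169181],
       [ 0.99120691,  0.02728485,  0.12947743, -0.52315129],
       [-0.12955489,  0.00108317,  0.99157166, -0.96031869],
       [ 0.        ,  0.        ,  0.        ,  1.        ]])}
scene {'fx': 503.32169252997744, 'fy': 503.32169252997744, 'cx': 272.53039414915384, 'cy': 209.51760126445487, 'camera_from_world': array([[ 0.01865303,  0.9998176 ,  0.00410297, -0.01309928],
       [-0.55571814,  0.00695612,  0.83134167,  0.26297668],
       [ 0.83116149, -0.01778713,  0.55574653, -1.65955592],
       [ 0.        ,  0.        ,  0.        ,  1.        ]])}
{'time_s': 0.1, 'joint_pos': array([ 1.24971909e+00,  5.27973166e-02,  1.40162219e+00,  2.36655412e-06,
        1.68864434e+00, -7.02965588e-02]), 'joint_velocities': array([ 0.00119278, -0.00148099, -0.00293819,  0.00207504, -0.00033447,
        0.00034466]), 'tau': array([ 1.18523461e-03, -3.82588828e+01, -3.60980773e+01, -1.01585365e-04,
        4.82905802e-03,  5.34814671e-05]), 'position': array([0.13017097, 0.50831748, 0.23054485]), 'ee_rot': array([[-9.68719028e-01,  2.48159682e-01, -4.66523903e-04],
       [ 2.48160098e-01,  9.68718029e-01, -1.39527242e-03],
       [ 1.05679756e-04, -1.46739956e-03, -9.99998918e-01]]), 'contact_force': array([ 0.0728479 , -0.70676494, -0.12930871]), 'ft_torque': array([-0.01625216, -0.00486281,  0.04032046]), 'finger_gap': 0.9970137052247607}
```

View pics/top0.png

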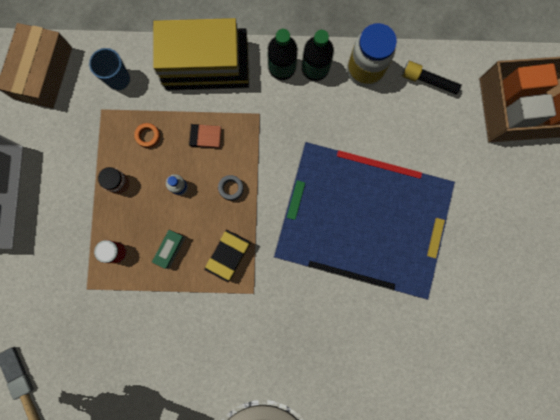

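View pics/scene0.png

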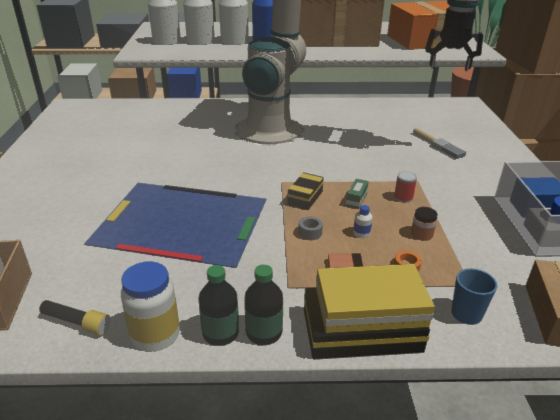

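The top view shows: carton (228,256), mask box (167,249), tin (108,252), jar (112,180), sanitiser (175,184), grey roll (231,188). On the mat (365,220), green is left at (296,200), yellow right at (436,238), red strip at the top (378,165). The scene view agrees. Next I'll measure from both views.

```bash
cat > meas.py <<'E'
from h import *
def blobs(W,d,box=(0.2,0.62,0.0,0.45),zmin=.015):
    m=(d>0)&(W[...,2]>zmin)&(W[...,2]<.12)&(W[...,0]>box[0])&(W[...,0]<box[1])&(W[...,1]>box[2])&(W[...,1]<box[3])
    n,l,s,_=cv2.connectedComponentsWithStats(m.astype(np.uint8),connectivity=4)
    for i in range(1,n):
        if s[i,4]<60: continue
        P=W[l==i]; zt=np.percentile(P[:,2],97); T=P[P[:,2]>zt-.006]
        r=cv2.minAreaRect((T[:,:2]*1000).astype(np.float32)); mm=T[:,:2].mean(0)*1000
        yield s[i,:2]+s[i,2:4]//2,round(zt*1000,1),np.round(r[0],1),np.round(r[1],1),round(r[2],1),np.round(mm,1)
E
python3 - <<'E'
from meas import *
for n in('top','scene'):
    f=np.load(n+'0.npz'); p,d,W=f['p'],f['d'],f['W']; print(n)
    for b in blobs(W,d): print(*b)
    hsv=cv2.cvtColor(p,cv2.COLOR_RGB2HSV); H,S,V=hsv[...,0],hsv[...,1],hsv[...,2]
    reg=(W[...,2]<.03)&(d>0)&(W[...,1]<0.0)&(W[...,1]>-.5)&(W[...,0]<.66)&(W[...,0]>.15)
    for k,m in dict(mat=(H>105)&(H<130)&(S>90),green=(H>45)&(H<85)&(S>100),yel=(H>18)&(H<32)&(S>130),red=((H<6)|(H>174))&(S>150),black=(V<40)&(S<100)).items():
        m=(m&reg).astype(np.uint8); m=cv2.morphologyEx(m,cv2.MORPH_OPEN,np.ones((2,2)))
        q,l,s,_=cv2.connectedComponentsWithStats(m)
        if q<2: continue
        i=1+s[1:,4].argmax(); P=W[l==i]; r=cv2.minAreaRect((P[:,:2]*1000).astype(np.float32))
        print(k,s[i,4],np.round(r[0],1),np.round(r[1],1),round(r[2],1),'z',np.round(np.median(P[:,2])*1000,1),np.round(P[:,:2].mean(0)*1000,1))
    c=(d>0)&(abs(W[...,0]-.46)<.03)&(abs(W[...,1]-.15)<.1);print('cardboard z',np.percentile(W[c][:,2],20)*1000)
    c=(d>0)&(abs(W[...,0]-.3)<.03)&(abs(W[...,1]-.0)<.05);print('table z',np.median(W[c][:,2])*1000)
E
```

```text
top
[112 180] 68.3 [586.  350.8] [48.3 48.3] 29.6 [585.5 350.7]
[176 184] 79.2 [580.5 211.2] [20.5 19.7] 47.3 [580.7 210.5]
[230 188] 36.7 [578.8  90.5] [54.9 51.9] 2.3 [578.8  90.6]
[227 256] 51.8 [425.4  90.3] [58.5 99.7] 63.4 [425.2  90.3]
[167 249] 46.2 [436.1 221.8] [34.9 80. ] 65.3 [435.6 221.8]
[109 251] 71.5 [426.3 344.6] [46.6 47.2] 56.0 [426.6 344.9]
mat 16188 [ 504.4 -219.7] [373.4 283.3] 80.4 z 3.8 [ 509.3 -223.2]
green 348 [496.3 -47.3] [ 20.9 211.5] 76.2 z 6.2 [553.5 -61.2]
yel 322 [ 423.3 -219.3] [ 77.2 402.5] 18.8 z 6.5 [ 476.8 -378.3]
red 367 [ 640.2 -271.1] [163.7  13.3] 76.6 z 6.7 [ 638.8 -275.7]
black 443 [ 388.7 -190.3] [196.3  11.7] 76.1 z 6.6 [ 388.6 -190.3]
cardboard z 2.5662432811615066
table z 0.36701281304130084
scene
[305 190] 51.2 [425.   89.2] [ 60. 108.] 63.3 [429.5  88.3]
[405 185] 71.2 [429.3 343.1] [47.9 46.8] 6.0 [430.7 342.9]
[357 192] 46.2 [438.9 219.9] [34.9 86.4] 65.7 [440.3 219.7]
[363 220] 78.4 [583.4 209.5] [22.4 19.6] 62.3 [583.9 208.8]
[424 222] 67.5 [588.7 349.6] [47.6 48.1] 0.6 [589.5 349.4]
[310 227] 35.2 [581.7  89.5] [53.  54.9] 85.9 [582.6  89.3]
mat 6347 [ 957.4 -189.9] [1147.   306.6] 1.8 z 3.6 [ 542.5 -198.6]
green 165 [561.3 -57.2] [18.2 86.9] 76.2 z 6.2 [564.4 -57.6]
red 226 [1054.2 -122.2] [957.5 125.8] 19.9 z 6.3 [ 653.2 -268.5]
cardboard z -748.6469298342071
table z 1.0355888417524772
```

```bash
python3 - <<'E'
from meas import *
for n in('top','scene'):
    f=np.load(n+'0.npz'); p,d,W=f['p'],f['d'],f['W']; print(n)
    hsv=cv2.cvtColor(p,cv2.COLOR_RGB2HSV).astype(int); H,S,V=hsv[...,0],hsv[...,1],hsv[...,2]
    reg=(W[...,2]<.015)&(d>0)&(W[...,1]<0.02)&(W[...,1]>-.5)&(W[...,0]<.70)&(W[...,0]>.25)
    def rep(k,m):
        m=cv2.morphologyEx((m&reg).astype(np.uint8),cv2.MORPH_OPEN,np.ones((3,3)))
        q,l,s,_=cv2.connectedComponentsWithStats(m); i=1+s[1:,4].argmax()
        m=(l==i).astype(np.uint8); cs,_=cv2.findContours(m,0,2); cv2.drawContours(m,cs,-1,1,-1)
        P=W[m>0]; r=cv2.minAreaRect((P[:,:2]*1000).astype(np.float32))
        print(k,m.sum(),np.round(r[0],1),np.round(r[1],1),round(r[2],1),np.round(P[:,:2].mean(0)*1000,1))
    rep('mat',(S>75)|(V<45))
    rep('green',(H>45)&(H<85)&(S>110)); rep('yel',(H>15)&(H<35)&(S>120)&(V>90))
    rep('red',((H<10)|(H>170))&(S>130)&(V>80)); rep('black',(V<45)&(S<110))
E
```

```text
top
mat 18645 [ 506.5 -216.9] [357.2 311.8] 76.3 [ 517.1 -218.6]
green 340 [558.  -59.5] [20.9 89.8] 76.2 [557.1 -59.1]
yel 326 [ 424.7 -218.5] [ 76.9 401.3] 19.2 [ 479.7 -378.2]
red 524 [ 647. -251.] [201.1  15.6] 76.4 [ 646.8 -251.9]
black 457 [ 391.4 -185.6] [192.1  12.9] 76.1 [ 391.7 -184.5]
scene
mat 9500 [ 935.3 -220.3] [ 405.4 1180.5] 89.9 [ 540.6 -216.9]Traceback (most recent call last):
  File "<stdin>", line 13, in <module>
  File "<stdin>", line 8, in rep
ValueError: attempt to get argmax of an empty sequence
```

Both cameras agree on heights, and on xy to about 3 mm. In the top frame the mat centre is (518.4, −219) mm and the card axis lies at 76.2°, consistent with the cards and strips. Next, a planning helper.

```bash
cat > plan.py <<'E'
from h import *
from scipy.spatial.transform import Rotation as Ro
import sys
def des(yaw):
    a=np.radians(yaw); y=np.array([np.cos(a),np.sin(a),0]); z=np.array([0,0,-1.]); return np.c_[np.cross(y,z),y,z]
def plan(wps):
    o=monitor.get_obs(); p=o['position']*1000; R=o['ee_rot']
    print('t',round(o['time_s'],2),'p',p.round(1),'yaw',np.degrees(np.arctan2(R[1,1],R[0,1])).round(2),'gap',round(o['finger_gap'],3),'F',o['contact_force'].round(1))
    for w in wps:
        Rd=des(w[3]); print(w,'->',(R.T@(np.array(w[:3])-p)).round(1),(Ro.from_matrix(R.T@Rd).as_rotvec(degrees=True)).round(1))
        p=np.array(w[:3]);R=Rd
if __name__=='__main__': plan(eval(sys.argv[1]))
E
python3 plan.py "[(425.4,90.3,150,63.4),(425.4,90.3,8,63.4),(425.4,90.3,150,63.4),(518.4,-219,150,-13.8)]"
```

```text
t 0.1 p [130.2 508.3 230.5] yaw 75.63 gap 0.997 F [ 0.1 -0.7 -0.1]
(425.4, 90.3, 150, 63.4) -> [-389.7 -331.6   81. ] [-0.1  0.  12.2]
(425.4, 90.3, 8, 63.4) -> [  0.   0. 142.] [0. 0. 0.]
(425.4, 90.3, 150, 63.4) -> [   0.    0. -142.] [0. 0. 0.]
(518.4, -219, 150, -13.8) -> [-221.6 -234.9    0. ] [ 0.   0.  77.2]
```

Request:
play_rows([
  [[0,-389.7,-331.6,40,-0.1,0,12.2],[0,-389.7,-331.6,40,-0.1,0,12.2],[0,-389.7,-331.6,40,-0.1,0,12.2],[0,-389.7,-331.6,40,-0.1,0,12.2],[0,-389.7,-331.6,40,-0.1,0,12.2],[0,-389.7,-331.6,40,-0.1,0,12.2],[0,-389.7,-331.6,81,-0.1,0,12.2],[0,-389.7,-331.6,81,-0.1,0,12.2],[0,-389.7,-331.6,81,-0.1,0,12.2],[0,-389.7,-331.6,81,-0.1,0,12.2],[0,-389.7,-331.6,81,-0.1,0,12.2],[0,-389.7,-331.6,81,-0.1,0,12.2]],
])

```text
time_s: 1.1
position: [0.4151, 0.1042, 0.1542]
ee_rot: [[-0.894, 0.447, 0.001], [0.447, 0.894, 0.002], [0.0, 0.002, -1.0]]
contact_force: [0.9, 1.5, 0.2]
finger_gap: 1.0
```

Request:
play_rows([
  [[0,0,0,0,0,0,0],[0,0,0,0,0,0,0]],
])

```text
time_s: 1.27
position: [0.4146, 0.1045, 0.1537]
ee_rot: [[-0.892, 0.451, -0.002], [0.451, 0.892, 0.001], [0.002, 0.0, -1.0]]
contact_force: [0.4, 0.4, -0.6]
finger_gap: 0.999
```

```bash
python3 plan.py "[(425.4,90.3,150,63.4),(425.4,90.3,8,63.4)]"; python3 -c "
from h import *
p,d,c=grab('top','top1.png')"
```

```text
t 1.27 p [414.6 104.5 153.7] yaw 63.18 gap 0.999 F [ 0.4  0.4 -0.6]
(425.4, 90.3, 150, 63.4) -> [-16.1  -7.8   3.7] [ 0.  -0.1 -0.2]
(425.4, 90.3, 8, 63.4) -> [  0.   0. 142.] [0. 0. 0.]
```

View pics/top1.png

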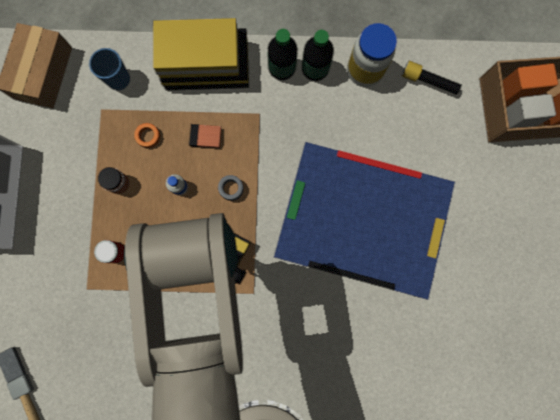

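The arm is above the carton, short by the 16 mm the rows did not cover. I'll correct that, then descend and grip.

Request:
play_rows([
  [[0,-16,-7.8,4,0,0,-0.2],[0,-16,-7.8,30,0,0,-0.2],[0,-16,-7.8,60,0,0,-0.2],[0,-16,-7.8,85,0,0,-0.2],[0,-16,-7.8,105,0,0,-0.2],[0,-16,-7.8,120,0,0,-0.2],[0,-16,-7.8,132,0,0,-0.2],[0,-16,-7.8,140,0,0,-0.2],[0,-16,-7.8,145.5,0,0,-0.2],[0,-16,-7.8,145.5,0,0,-0.2],[0,-16,-7.8,145.5,0,0,-0.2],[0,-16,-7.8,145.5,0,0,-0.2]],
])

```text
time_s: 2.32
position: [0.426, 0.0927, 0.0102]
ee_rot: [[-0.896, 0.444, 0.002], [0.444, 0.896, 0.002], [-0.001, 0.003, -1.0]]
contact_force: [-0.3, 0.8, 0.3]
finger_gap: 0.999
```

Request:
play_rows([
  [[0.2,0,0,0,0,0,0],[0.3,0,0,0,0,0,0],[0.5,0,0,0,0,0,0],[0.8,0,0,0,0,0,0],[1,0,0,0,0,0,0],[1,0,0,0,0,0,0],[1,0,0,0,0,0,0],[1,0,0,0,0,0,0],[1,0,0,0,0,0,0],[1,0,0,0,0,0,0]],
], newtons=40)

```text
time_s: 3.15
position: [0.4259, 0.0923, 0.0099]
ee_rot: [[-0.896, 0.444, 0.002], [0.444, 0.896, 0.002], [-0.001, 0.002, -1.0]]
contact_force: [-1.8, -1.0, 6.0]
finger_gap: 0.671
```

```bash
python3 plan.py "[(425.4,90.3,150,63.4),(518.4,-219,150,-13.8),(518.4,-219,8,-13.8)]"
```

```text
t 3.15 p [425.9  92.3   9.9] yaw 63.62 gap 0.671 F [-1.8 -1.   6. ]
(425.4, 90.3, 150, 63.4) -> [  -0.6   -1.7 -140.1] [0.1 0.  0.2]
(518.4, -219, 150, -13.8) -> [-221.6 -234.9    0. ] [ 0.   0.  77.2]
(518.4, -219, 8, -13.8) -> [  0.   0. 142.] [0. 0. 0.]
```

Request:
play_rows([
  [[1,0,0,-15,0,0,0],[1,0,0,-50,0,0,0],[1,0,0,-90,0,0,0],[1,-20,-22,-125,0,0,6],[1,-45,-48,-140,0,0,13],[1,-75,-80,-140,0,0,20],[1,-105,-111,-140,0,0,27],[1,-135,-143,-140,0,0,34],[1,-165,-175,-140,0,0,41],[1,-192,-204,-140,0,0,48],[1,-214,-228,-140,0,0,55],[1,-222,-236.6,-140,0,0,62]],
])

```text
time_s: 4.15
position: [0.519, -0.2233, 0.1474]
ee_rot: [[-0.018, 1.0, -0.001], [1.0, 0.018, 0.001], [0.001, -0.001, -1.0]]
contact_force: [1.3, 0.4, -2.6]
finger_gap: 0.673
```

```bash
python3 plan.py "[(518.4,-219,80,-13.8),(518.4,-219,10,-13.8)]"
```

```text
t 4.15 p [ 519.  -223.3  147.4] yaw 1.05 gap 0.673 F [ 1.3  0.4 -2.6]
(518.4, -219, 80, -13.8) -> [ 4.2 -0.4 67.4] [-0.  -0.  14.8]
(518.4, -219, 10, -13.8) -> [ 0.  0. 70.] [0. 0. 0.]
```

Request:
play_rows([
  [[1,3,0,15,0,0,7],[1,3,0,35,0,0,14],[1,3,0,55,0,0,15],[1,3,0,75,0,0,15],[1,3,0,90,0,0,15],[1,3,0,100,0,0,15],[1,3,0,107,0,0,15],[1,3,0,107,0,0,15],[1,3,0,107,0,0,15]],
])

```text
time_s: 4.9
position: [0.5193, -0.2153, 0.042]
ee_rot: [[0.231, 0.973, 0.001], [0.973, -0.231, 0.002], [0.002, 0.0, -1.0]]
contact_force: [-0.4, 0.0, -2.1]
finger_gap: 0.671
```

```bash
python3 plan.py "[(518.4,-219,10.2,-13.8)]"
```

```text
t 4.9 p [ 519.3 -215.3   42. ] yaw -13.37 gap 0.671 F [-0.4  0.  -2.1]
(518.4, -219, 10.2, -13.8) -> [-3.8  0.  31.8] [ 0.  -0.1  0.4]
```

Request:
play_rows([
  [[1,-3.5,0,8,0,0,0.4],[1,-3.5,0,15,0,0,0.4],[1,-3.5,0,21,0,0,0.4],[1,-3.5,0,26,0,0,0.4],[1,-3.5,0,29,0,0,0.4],[1,-3.5,0,29,0,0,0.4],[1,-3.5,0,29,0,0,0.4]],
])

```text
time_s: 5.48
position: [0.5183, -0.2186, 0.0126]
ee_rot: [[0.238, 0.971, 0.0], [0.971, -0.238, 0.002], [0.002, -0.0, -1.0]]
contact_force: [0.3, 0.0, -2.9]
finger_gap: 0.674
```

```bash
python3 plan.py "[(518.4,-219,10.2,-13.8)]"
```

```text
t 5.48 p [ 518.3 -218.6   12.6] yaw -13.77 gap 0.674 F [ 0.3  0.  -2.9]
(518.4, -219, 10.2, -13.8) -> [-0.4  0.2  2.4] [-0.  -0.1  0. ]
```

Request:
play_rows([
  [[1,0,0,1.2,0,0,0],[1,0,0,2.2,0,0,0],[1,0,0,2.2,0,0,0],[0.2,0,0,2.2,0,0,0],[0,0,0,2.2,0,0,0],[0,0,0,2.2,0,0,0],[0,0,0,2.2,0,0,0],[0,0,0,2.2,0,0,0],[0,0,0,2.2,0,0,0],[0,0,0,-15,0,0,0],[0,0,0,-50,0,0,0],[0,0,0,-90,0,0,0]],
])

```text
time_s: 6.48
position: [0.5167, -0.2181, 0.1014]
ee_rot: [[0.238, 0.971, -0.004], [0.971, -0.238, 0.004], [0.003, -0.005, -1.0]]
contact_force: [0.4, -0.2, 0.4]
finger_gap: 0.996
```

```bash
python3 plan.py "[(518.4,-219,140,-13.8),(580.6,210.9,140,-13.8),(580.6,210.9,14,-13.8)]"
```

```text
t 6.48 p [ 516.7 -218.1  101.4] yaw -13.77 gap 0.996 F [ 0.4 -0.2  0.4]
(518.4, -219, 140, -13.8) -> [ -0.4   1.6 -38.6] [-0.3 -0.2  0. ]
(580.6, 210.9, 140, -13.8) -> [432.3 -42.1   0. ] [0. 0. 0.]
(580.6, 210.9, 14, -13.8) -> [  0.   0. 126.] [0. 0. 0.]
```

Request:
play_rows([
  [[0,15,0,-30,0,0,0],[0,50,-4,-50,0,0,0],[0,90,-8,-50,0,0,0],[0,130,-12,-50,0,0,0],[0,170,-16,-50,0,0,0],[0,210,-20,-50,0,0,0],[0,250,-24,-50,0,0,0],[0,290,-27,-50,0,0,0],[0,330,-31,-50,0,0,0],[0,370,-35,-50,0,0,0],[0,410,-39,-50,0,0,0],[0,432,-40.5,-45,0,0,0]],
])

```text
time_s: 7.48
position: [0.5818, 0.2146, 0.1495]
ee_rot: [[0.235, 0.972, 0.003], [0.972, -0.235, 0.003], [0.004, 0.002, -1.0]]
contact_force: [-0.1, -0.2, 0.3]
finger_gap: 0.997
```

Request:
play_rows([
  [[0,0,0,0,0,0,0],[0,0,0,0,0,0,0]],
])

```text
time_s: 7.65
position: [0.5813, 0.2114, 0.1478]
ee_rot: [[0.236, 0.972, -0.0], [0.972, -0.236, 0.001], [0.001, -0.001, -1.0]]
contact_force: [-0.0, -0.8, 0.1]
finger_gap: 1.002
```

```bash
python3 plan.py "[(580.6,210.9,140,-13.8),(580.6,210.9,14,-13.8)]"; cat > chk.py <<'E'
from meas import *
import sys
C=np.array([518.4,-219]);a=np.radians(76.2);u=np.array([np.cos(a),np.sin(a)]);v=np.array([np.sin(a),-np.cos(a)])
for n in('top','scene'):
    p,d,c=grab(n,sys.argv[1]+n+'.png')
    print(n)
    off=(0,0) if n=='top' else (3.4,-1.3)
    for b in blobs(world(d,c),d,(.34,.66,-.39,-.03)):
        q=b[2]-off-C; print(*b,'| u,v',(q@u).round(1),(q@v).round(1))
E
python3 chk.py c1
```

```text
t 7.65 p [581.3 211.4 147.8] yaw -13.64 gap 1.002 F [-0.  -0.8  0.1]
(580.6, 210.9, 140, -13.8) -> [-0.7 -0.6  7.8] [-0.  -0.1  0.2]
(580.6, 210.9, 14, -13.8) -> [  0.   0. 126.] [0. 0. 0.]
top
[368 218] 52.2 [ 517.5 -218.7] [100.4  58.8] 76.1 [ 517.1 -218.6] | u,v 0.1 -0.9
scene
[179 210] 50.6 [ 517.4 -220. ] [100.7  64.1] 76.9 [ 520.8 -219.1] | u,v -0.8 -4.3
```

View pics/c1top.png

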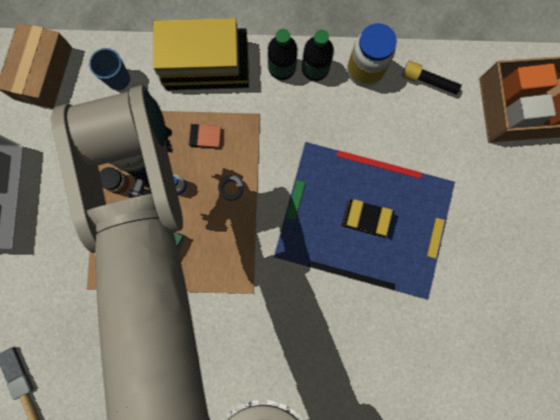

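The carton sits at the mat centre (370,218), aligned, within about 1 mm. Now the sanitiser.

Request:
play_rows([
  [[0,-0.7,-0.6,20,0,0,0.2],[0,-0.7,-0.6,45,0,0,0.2],[0,-0.7,-0.6,70,0,0,0.2],[0,-0.7,-0.6,92,0,0,0.2],[0,-0.7,-0.6,110,0,0,0.2],[0,-0.7,-0.6,122,0,0,0.2],[0,-0.7,-0.6,129,0,0,0.2],[0,-0.7,-0.6,132,0,0,0.2],[0,-0.7,-0.6,132,0,0,0.2],[0,-0.7,-0.6,132,0,0,0.2]],
])

```text
time_s: 8.58
position: [0.5818, 0.21, 0.0178]
ee_rot: [[0.242, 0.97, 0.002], [0.97, -0.242, 0.002], [0.003, 0.002, -1.0]]
contact_force: [0.6, 0.2, 0.1]
finger_gap: 1.001
```

Request:
play_rows([
  [[0.2,0,0,0,0,0,0],[0.4,0,0,0,0,0,0],[0.6,0,0,0,0,0,0],[0.8,0,0,0,0,0,0],[1,0,0,0,0,0,0],[1,0,0,0,0,0,0],[1,0,0,0,0,0,0],[1,0,0,0,0,0,0],[1,0,0,0,0,0,0],[1,0,0,0,0,0,0],[1,0,0,0,0,0,0]],
], newtons=30)

```text
time_s: 9.5
position: [0.5814, 0.2102, 0.0172]
ee_rot: [[0.241, 0.97, 0.002], [0.97, -0.241, 0.002], [0.002, 0.001, -1.0]]
contact_force: [-0.8, 0.2, 5.4]
finger_gap: 0.456
```

```bash
python3 plan.py "[(580.6,210.9,160,-13.8),(542.2,-119.3,160,-13.8)]"
```

```text
t 9.5 p [581.4 210.2  17.2] yaw -13.96 gap 0.456 F [-0.8  0.2  5.4]
(580.6, 210.9, 160, -13.8) -> [   0.8   -0.8 -142.8] [ 0.1 -0.1 -0.2]
(542.2, -119.3, 160, -13.8) -> [-329.8   41.5    0. ] [0. 0. 0.]
```

Request:
play_rows([
  [[1,0,0,-20,0,0,0],[1,0,0,-55,0,0,0],[1,-5,0,-90,0,0,0],[1,-30,4,-115,0,0,0],[1,-70,9,-120,0,0,0],[1,-110,14,-120,0,0,0],[1,-150,19,-120,0,0,0],[1,-190,24,-120,0,0,0],[1,-230,29,-120,0,0,0],[1,-268,34,-120,0,0,0],[1,-302,38,-120,0,0,0],[1,-329,40.7,-115,0,0,0]],
])

```text
time_s: 10.5
position: [0.5405, -0.1219, 0.1311]
ee_rot: [[0.243, 0.97, 0.001], [0.97, -0.243, 0.001], [0.001, 0.001, -1.0]]
contact_force: [0.5, -0.7, -1.0]
finger_gap: 0.458
```

Request:
play_rows([
  [[1,0,0,20,0,0,0],[1,0,0,40,0,0,0],[1,0,0,60,0,0,0],[1,0,0,75,0,0,0],[1,0,0,85,0,0,0],[1,0,0,90,0,0,0],[1,0,0,90,0,0,0],[1,0,0,90,0,0,0]],
])

```text
time_s: 11.17
position: [0.5414, -0.1191, 0.0414]
ee_rot: [[0.241, 0.97, 0.001], [0.97, -0.241, 0.002], [0.002, 0.001, -1.0]]
contact_force: [-0.4, -0.1, -1.0]
finger_gap: 0.459
```

```bash
python3 plan.py "[(542.2,-119.3,17.5,-13.8)]"
```

```text
t 11.17 p [ 541.4 -119.1   41.4] yaw -13.96 gap 0.459 F [-0.4 -0.1 -1. ]
(542.2, -119.3, 17.5, -13.8) -> [-0.   0.8 23.9] [ 0.  -0.1 -0.2]
```

Request:
play_rows([
  [[1,0,0.7,6,0,0,0],[1,0,0.7,12,0,0,0],[1,0,0.7,17,0,0,0],[1,0,0.7,20,0,0,0],[1,0,0.7,22,0,0,0],[1,0,0.7,23,0,0,0],[1,0,0.7,23.5,0,0,0],[1,0,0.7,23.5,0,0,0],[1,0,0.7,23.5,0,0,0]],
])

```text
time_s: 11.92
position: [0.542, -0.1193, 0.0177]
ee_rot: [[0.241, 0.97, 0.001], [0.97, -0.241, 0.002], [0.002, 0.001, -1.0]]
contact_force: [-0.6, 0.1, -0.5]
finger_gap: 0.456
```

Request:
play_rows([
  [[0.6,0,0,0,0,0,0],[0.4,0,0,0,0,0,0],[0.2,0,0,0,0,0,0],[0,0,0,0,0,0,0],[0,0,0,0,0,0,0],[0,0,0,0,0,0,0],[0,0,0,0,0,0,0],[0,0,0,-15,0,0,0],[0,0,0,-45,0,0,0],[0,0,0,-80,0,0,0],[0,0,0,-120,0,0,0],[0,0,0,-145,0,0,0]],
])

```text
time_s: 12.92
position: [0.5426, -0.1197, 0.1668]
ee_rot: [[0.241, 0.97, 0.005], [0.97, -0.241, 0.0], [0.002, 0.005, -1.0]]
contact_force: [0.8, -0.6, -0.3]
finger_gap: 0.998
```

```bash
python3 plan.py "[(425.4,345.0,150,-13.8),(425.4,345,16,-13.8)]"
```

```text
t 12.92 p [ 542.6 -119.7  166.8] yaw -13.97 gap 0.998 F [ 0.8 -0.6 -0.3]
(425.4, 345.0, 150, -13.8) -> [ 422.7 -226.    16.5] [ 0.3 -0.1 -0.2]
(425.4, 345, 16, -13.8) -> [  0.   0. 134.] [0. 0. 0.]
```

Request:
play_rows([
  [[0,15,-8,0,0,0,0],[0,50,-27,0,0,0,0],[0,86,-46,0,0,0,0],[0,122,-65,0,0,0,0],[0,158,-84,0,0,0,0],[0,194,-103,0,0,0,0],[0,230,-122,0,0,0,0],[0,266,-141,0,0,0,0],[0,302,-160,0,0,0,0],[0,338,-180,0,0,0,0],[0,374,-199,0,0,0,0],[0,408,-217,5,0,0,0]],
])

```text
time_s: 13.92
position: [0.429, 0.3312, 0.1593]
ee_rot: [[0.241, 0.971, 0.003], [0.971, -0.241, 0.003], [0.004, 0.002, -1.0]]
contact_force: [0.9, -0.0, -0.0]
finger_gap: 1.002
```

Request:
play_rows([
  [[0,14,-8,8,0,0,0],[0,14,-8,8,0,0,0],[0,14,-8,8,0,0,0]],
])

```text
time_s: 14.17
position: [0.4247, 0.3446, 0.1495]
ee_rot: [[0.24, 0.971, -0.0], [0.971, -0.24, 0.0], [0.0, -0.001, -1.0]]
contact_force: [-1.1, -0.6, 0.4]
finger_gap: 0.997
```

```bash
python3 plan.py "[(426.4,344.7,150,-13.8),(426.4,344.7,16,-13.8)]"; python3 chk.py c2
```

```text
t 14.17 p [424.7 344.6 149.5] yaw -13.86 gap 0.997 F [-1.1 -0.6  0.4]
(426.4, 344.7, 150, -13.8) -> [ 0.5  1.7 -0.5] [-0.  -0.  -0.1]
(426.4, 344.7, 16, -13.8) -> [  0.   0. 134.] [0. 0. 0.]
top
[323 206] 79.2 [ 540.2 -118.2] [19.5 19.6] 2.9 [ 540.6 -117.9] | u,v 103.1 -2.9
[368 218] 52.1 [ 517.7 -218.5] [99.9 59. ] 76.2 [ 517.2 -218.6] | u,v 0.3 -0.8
scene
[179 210] 50.9 [ 517.9 -219.7] [100.5  64.1] 77.1 [ 520.1 -219.5] | u,v -0.3 -3.9
[221 211] 78.1 [ 543.6 -118.8] [21.1 18.6] 3.6 [ 544.8 -118.9] | u,v 103.8 -3.0
```

Request:
play_rows([
  [[0,0.5,1.5,20,0,0,0],[0,0.5,1.5,45,0,0,0],[0,0.5,1.5,70,0,0,0],[0,0.5,1.5,92,0,0,0],[0,0.5,1.5,110,0,0,0],[0,0.5,1.5,122,0,0,0],[0,0.5,1.5,130,0,0,0],[0,0.5,1.5,133,0,0,0],[0,0.5,1.5,133,0,0,0],[0,0.5,1.5,133,0,0,0]],
])

```text
time_s: 15.1
position: [0.4276, 0.345, 0.0183]
ee_rot: [[0.242, 0.97, 0.002], [0.97, -0.242, 0.003], [0.003, 0.001, -1.0]]
contact_force: [-0.3, 0.3, -0.4]
finger_gap: 0.995
```

Request:
play_rows([
  [[0.2,0,0,0,0,0,0],[0.4,0,0,0,0,0,0],[0.6,0,0,0,0,0,0],[0.8,0,0,0,0,0,0],[1,0,0,0,0,0,0],[1,0,0,0,0,0,0],[1,0,0,0,0,0,0],[1,0,0,0,0,0,0],[1,0,0,0,0,0,0],[1,0,0,0,0,0,0],[1,0,0,0,0,0,0]],
], newtons=40)

```text
time_s: 16.02
position: [0.4273, 0.3451, 0.018]
ee_rot: [[0.241, 0.97, 0.002], [0.97, -0.241, 0.003], [0.003, 0.001, -1.0]]
contact_force: [-0.4, 0.1, 4.7]
finger_gap: 0.553
```

```bash
python3 plan.py "[(426.4,344.7,150,-13.8),(493.7,-318.4,150,-13.8)]"
```

```text
t 16.02 p [427.3 345.1  18. ] yaw -13.97 gap 0.553 F [-0.4  0.1  4.7]
(426.4, 344.7, 150, -13.8) -> [  -0.2   -0.7 -132. ] [ 0.1 -0.2 -0.2]
(493.7, -318.4, 150, -13.8) -> [-627.9  223.5    0. ] [0. 0. 0.]
```

Request:
play_rows([
  [[1,0,0,-20,0,0,0],[1,0,0,-55,0,0,0],[1,-5,1,-95,0,0,0],[1,-25,9,-125,0,0,0],[1,-60,21,-135,0,0,0],[1,-98,35,-135,0,0,0],[1,-136,48,-135,0,0,0],[1,-174,62,-135,0,0,0],[1,-212,75,-135,0,0,0],[1,-250,89,-135,0,0,0],[1,-288,102,-135,0,0,0],[1,-326,116,-135,0,0,0]],
])

```text
time_s: 17.02
position: [0.4599, -0.0017, 0.151]
ee_rot: [[0.241, 0.97, -0.0], [0.97, -0.241, 0.002], [0.002, -0.001, -1.0]]
contact_force: [1.4, 0.1, -1.5]
finger_gap: 0.552
```

Request:
play_rows([
  [[1,-38,13,0,0,0,0],[1,-76,27,0,0,0,0],[1,-114,40,0,0,0,0],[1,-152,54,0,0,0,0],[1,-190,68,0,0,0,0],[1,-226,80,0,0,0,0],[1,-258,92,0,0,0,0],[1,-284,101,0,0,0,0],[1,-302,107,10,0,0,0],[1,-302,107,30,0,0,0],[1,-302,107,50,0,0,0],[1,-302,107,60,0,0,0]],
])

```text
time_s: 18.02
position: [0.4901, -0.318, 0.0871]
ee_rot: [[0.242, 0.97, -0.004], [0.97, -0.242, 0.005], [0.004, -0.005, -1.0]]
contact_force: [0.2, 0.5, -2.7]
finger_gap: 0.553
```

Request:
play_rows([
  [[1,0,0,15,0,0,0],[1,0,0,30,0,0,0],[1,0,0,40,0,0,0],[1,0,0,45,0,0,0],[1,0,0,45,0,0,0],[1,0,0,45,0,0,0]],
])

```text
time_s: 18.52
position: [0.4919, -0.3186, 0.0465]
ee_rot: [[0.241, 0.97, 0.001], [0.97, -0.241, 0.002], [0.002, 0.0, -1.0]]
contact_force: [0.6, 0.4, -1.5]
finger_gap: 0.556
```

```bash
python3 plan.py "[(493.7,-318.4,18.3,-13.8)]"
```

```text
t 18.52 p [ 491.9 -318.6   46.5] yaw -13.96 gap 0.556 F [ 0.6  0.4 -1.5]
(493.7, -318.4, 18.3, -13.8) -> [ 0.6  1.7 28.2] [ 0.  -0.1 -0.2]
```

Request:
play_rows([
  [[1,0.5,1.7,8,0,0,0],[1,0.5,1.7,15,0,0,0],[1,0.5,1.7,21,0,0,0],[1,0.5,1.7,25,0,0,0],[1,0.5,1.7,27,0,0,0],[1,0.5,1.7,28,0,0,0],[1,0.5,1.7,28,0,0,0],[1,0.5,1.7,28,0,0,0]],
])

```text
time_s: 19.18
position: [0.4936, -0.3186, 0.0182]
ee_rot: [[0.241, 0.97, 0.001], [0.97, -0.241, 0.001], [0.002, 0.001, -1.0]]
contact_force: [-0.7, 0.4, -2.1]
finger_gap: 0.55
```

Request:
play_rows([
  [[0.6,0,0,0,0,0,0],[0.4,0,0,0,0,0,0],[0.2,0,0,0,0,0,0],[0,0,0,0,0,0,0],[0,0,0,0,0,0,0],[0,0,0,0,0,0,0],[0,0,0,0,0,0,0],[0,0,0,-15,0,0,0],[0,0,0,-45,0,0,0],[0,0,0,-80,0,0,0],[0,0,0,-120,0,0,0],[0,0,0,-145,0,0,0]],
])

```text
time_s: 20.18
position: [0.4941, -0.3193, 0.1676]
ee_rot: [[0.241, 0.97, 0.004], [0.97, -0.241, -0.001], [-0.0, 0.005, -1.0]]
contact_force: [1.3, 0.5, 1.3]
finger_gap: 0.998
```

```bash
python3 plan.py "[(436.1,221.8,160,65.3),(436.1,221.8,9,65.3)]"
```

```text
t 20.18 p [ 494.1 -319.3  167.6] yaw -13.97 gap 0.998 F [1.3 0.5 1.3]
(436.1, 221.8, 160, 65.3) -> [ 511.1 -187.     6.7] [  0.2   0.2 -79.3]
(436.1, 221.8, 9, 65.3) -> [  0.   0. 151.] [0. 0. 0.]
```

Request:
play_rows([
  [[0,18,-7,0,0,0,-6],[0,52,-19,0,0,0,-13],[0,90,-33,0,0,0,-20],[0,128,-47,0,0,0,-27],[0,166,-61,0,0,0,-34],[0,204,-75,0,0,0,-41],[0,242,-89,0,0,0,-48],[0,280,-102,0,0,0,-55],[0,318,-116,0,0,0,-62],[0,356,-130,0,0,0,-69],[0,394,-144,0,0,0,-76],[0,432,-158,0,0.2,0.2,-79.3]],
])

```text
time_s: 21.18
position: [0.4437, 0.1406, 0.1642]
ee_rot: [[-0.911, 0.412, -0.003], [0.412, 0.911, 0.003], [0.004, 0.002, -1.0]]
contact_force: [0.2, 0.5, -0.8]
finger_gap: 0.999
```

Request:
play_rows([
  [[0,0,0,0,0,0,0]],
])

```text
time_s: 21.27
position: [0.4431, 0.1444, 0.1641]
ee_rot: [[-0.913, 0.408, -0.004], [0.408, 0.913, 0.006], [0.006, 0.004, -1.0]]
contact_force: [-0.3, 0.3, 0.1]
finger_gap: 1.0
```

```bash
python3 plan.py "[(436.1,221.8,100,65.3),(436.1,221.8,9,65.3)]"
```

```text
t 21.27 p [443.1 144.4 164.1] yaw 65.9 gap 1.0 F [-0.3  0.3  0.1]
(436.1, 221.8, 100, 65.3) -> [37.6 67.6 64.6] [ 0.2 -0.3  0.6]
(436.1, 221.8, 9, 65.3) -> [ 0.  0. 91.] [0. 0. 0.]
```

Request:
play_rows([
  [[0,12,22,10,0,0,0],[0,28,50,30,0,0,0],[0,36,65,50,0,0,0],[0,36,65,65,0,0,0],[0,36,65,65,0,0,0],[0,36,65,65,0,0,0],[0,36,65,65,0,0,0]],
])

```text
time_s: 21.85
position: [0.4393, 0.2126, 0.1003]
ee_rot: [[-0.908, 0.418, -0.002], [0.418, 0.908, 0.004], [0.003, 0.002, -1.0]]
contact_force: [-1.1, 0.4, 0.6]
finger_gap: 0.998
```

```bash
python3 plan.py "[(436.1,221.8,9,65.3)]";python3 chk.py c3
```

```text
t 21.85 p [439.3 212.6 100.3] yaw 65.28 gap 0.998 F [-1.1  0.4  0.6]
(436.1, 221.8, 9, 65.3) -> [ 6.4  6.8 91.4] [ 0.1 -0.2 -0. ]
top
[323 206] 79.0 [ 540.3 -118.2] [19.5 19.6] 4.6 [ 540.4 -117.9] | u,v 103.1 -2.8
[368 218] 52.3 [ 517.5 -218.3] [99.8 58.8] 76.2 [ 516.8 -218.8] | u,v 0.5 -1.0
[413 230] 72.1 [ 492.9 -316.3] [46.2 46.1] 86.8 [ 492.7 -316.7] | u,v -100.6 -1.6
scene
[140 201] 70.4 [ 496.  -318.4] [47.4 47.4] 8.2 [ 496.9 -318.1] | u,v -101.4 -1.7
[179 210] 50.8 [ 517.8 -220.2] [101.5  64.1] 76.8 [ 520.1 -219.2] | u,v -0.9 -3.9
[221 211] 77.7 [ 544.2 -119.6] [19.1 20.2] 70.1 [ 544.8 -119. ] | u,v 103.1 -2.3
```

Request:
play_rows([
  [[0,6.4,6.8,12,0,0,0],[0,6.4,6.8,30,0,0,0],[0,6.4,6.8,48,0,0,0],[0,6.4,6.8,64,0,0,0],[0,6.4,6.8,76,0,0,0],[0,6.4,6.8,85,0,0,0],[0,6.4,6.8,89,0,0,0],[0,6.4,6.8,90,0,0,0],[0,6.4,6.8,90,0,0,0],[0,6.4,6.8,90,0,0,0]],
])

```text
time_s: 22.78
position: [0.4358, 0.2223, 0.0099]
ee_rot: [[-0.909, 0.417, -0.002], [0.417, 0.909, 0.004], [0.004, 0.003, -1.0]]
contact_force: [0.1, -0.2, -0.2]
finger_gap: 0.998
```

```bash
python3 plan.py "[(436.1,221.8,9,65.3)]"
```

```text
t 22.78 p [435.8 222.3   9.9] yaw 65.32 gap 0.998 F [ 0.1 -0.2 -0.2]
(436.1, 221.8, 9, 65.3) -> [-0.5 -0.4  0.9] [ 0.1 -0.2  0. ]
```

Request:
play_rows([
  [[0.2,0,0,0,0,0,0],[0.4,0,0,0,0,0,0],[0.6,0,0,0,0,0,0],[0.8,0,0,0,0,0,0],[1,0,0,0,0,0,0],[1,0,0,0,0,0,0],[1,0,0,0,0,0,0],[1,0,0,0,0,0,0],[1,0,0,0,0,0,0],[1,0,0,0,0,0,0],[1,0,0,0,0,0,0]],
], newtons=30)

```text
time_s: 23.7
position: [0.4355, 0.2222, 0.0094]
ee_rot: [[-0.909, 0.417, -0.003], [0.417, 0.909, 0.003], [0.004, 0.002, -1.0]]
contact_force: [0.6, -0.5, 4.6]
finger_gap: 0.393
```

Request:
play_rows([
  [[1,0,0,-20,0,0,0],[1,0,0,-55,0,0,0],[1,0,0,-90,0,0,0],[1,0,0,-120,0,0,0],[1,0,0,-130,0,0,0],[1,0,0,-130,0,0,0]],
])

```text
time_s: 24.2
position: [0.4369, 0.2222, 0.1417]
ee_rot: [[-0.909, 0.417, 0.001], [0.417, 0.909, 0.005], [0.001, 0.005, -1.0]]
contact_force: [-0.7, 0.4, -1.2]
finger_gap: 0.395
```

```bash
python3 plan.py "[(592.7,-237.2,140,-13.8),(592.7,-237.2,10.4,-13.8)]"
```

```text
t 24.2 p [436.9 222.2 141.7] yaw 65.33 gap 0.395 F [-0.7  0.4 -1.2]
(592.7, -237.2, 140, -13.8) -> [-333.3 -352.4   -0.5] [ 0.2 -0.3 79.1]
(592.7, -237.2, 10.4, -13.8) -> [  0.    0.  129.6] [0. 0. 0.]
```

Request:
play_rows([
  [[1,-10,-10,-3,0,0,6],[1,-32,-34,-3,0,0,13],[1,-58,-61,-3,0,0,20],[1,-85,-90,-3,0,0,27],[1,-112,-118,-3,0,0,34],[1,-139,-147,-3,0,0,41],[1,-166,-175,-3,0,0,48],[1,-193,-204,-3,0,0,55],[1,-220,-233,-3,0,0,62],[1,-247,-261,-3,0,0,69],[1,-274,-290,-3,0,0,76],[1,-300,-317,-3,0.2,-0.3,79.1]],
])

```text
time_s: 25.2
position: [0.5751, -0.1936, 0.1368]
ee_rot: [[0.245, 0.97, -0.009], [0.97, -0.245, -0.001], [-0.003, -0.008, -1.0]]
contact_force: [1.3, 0.7, -1.0]
finger_gap: 0.395
```

Request:
play_rows([
  [[1,0,0,0,0,0,0],[1,0,0,0,0,0,0],[1,0,0,0,0,0,0]],
])

```text
time_s: 25.45
position: [0.5751, -0.1909, 0.1377]
ee_rot: [[0.238, 0.971, -0.008], [0.971, -0.238, -0.001], [-0.002, -0.008, -1.0]]
contact_force: [-0.9, 0.8, -0.1]
finger_gap: 0.391
```

```bash
python3 plan.py "[(592.7,-237.2,50,-13.8),(592.7,-237.2,10.4,-13.8)]"
```

```text
t 25.45 p [ 575.1 -190.9  137.7] yaw -13.74 gap 0.391 F [-0.9  0.8 -0.1]
(592.7, -237.2, 50, -13.8) -> [-40.5  28.8  87.5] [-0.5  0.1  0.1]
(592.7, -237.2, 10.4, -13.8) -> [ 0.   0.  39.6] [0. 0. 0.]
```

Request:
play_rows([
  [[1,-15,11,5,0,0,0],[1,-32,23,15,-0.5,0.1,0.1],[1,-40.5,28.5,30,-0.5,0.1,0.1],[1,-40.5,28.5,48,-0.5,0.1,0.1],[1,-40.5,28.5,65,-0.5,0.1,0.1],[1,-40.5,28.5,78,-0.5,0.1,0.1],[1,-40.5,28.5,88,-0.5,0.1,0.1],[1,-40.5,28.5,95,-0.5,0.1,0.1],[1,-40.5,28.5,95,-0.5,0.1,0.1],[1,-40.5,28.5,95,-0.5,0.1,0.1]],
])

```text
time_s: 26.28
position: [0.5938, -0.2377, 0.0457]
ee_rot: [[0.239, 0.971, 0.005], [0.971, -0.239, -0.003], [-0.002, 0.005, -1.0]]
contact_force: [-0.2, -0.0, -0.6]
finger_gap: 0.388
```

```bash
python3 plan.py "[(592.7,-237.2,10.2,-13.8)]"
```

```text
t 26.28 p [ 593.8 -237.7   45.7] yaw -13.83 gap 0.388 F [-0.2 -0.  -0.6]
(592.7, -237.2, 10.2, -13.8) -> [ 0.3 -1.4 35.4] [ 0.3  0.1 -0. ]
```

Request:
play_rows([
  [[1,0.3,-1.2,9,0.3,0.1,0],[1,0.3,-1.2,18,0.3,0.1,0],[1,0.3,-1.2,25,0.3,0.1,0],[1,0.3,-1.2,30,0.3,0.1,0],[1,0.3,-1.2,33,0.3,0.1,0],[1,0.3,-1.2,34.5,0.3,0.1,0],[1,0.3,-1.2,34.5,0.3,0.1,0],[1,0.3,-1.2,34.5,0.3,0.1,0]],
])

```text
time_s: 26.95
position: [0.5929, -0.2376, 0.0111]
ee_rot: [[0.24, 0.971, 0.0], [0.971, -0.24, -0.0], [-0.0, 0.0, -1.0]]
contact_force: [-0.6, 0.0, -0.7]
finger_gap: 0.389
```

Request:
play_rows([
  [[0.48,0,0,0.5,0,0,0],[0.48,0,0,0.5,0,0,0],[0.48,0,0,0.5,0,0,0],[0.48,0,0,0.5,0,0,0],[0.48,0,0,0.5,0,0,0],[0.48,0,0,0.5,0,0,0]],
])

```text
time_s: 27.45
position: [0.5927, -0.2375, 0.0104]
ee_rot: [[0.24, 0.971, -0.0], [0.971, -0.24, -0.0], [-0.0, -0.0, -1.0]]
contact_force: [-0.3, -0.4, 0.5]
finger_gap: 0.523
```

Request:
play_rows([
  [[0.48,0,0,-12,0,0,0],[0.48,0,0,-35,0,0,0],[0.48,0,0,-65,0,0,0],[0.2,0,0,-100,0,0,0],[0,0,0,-130,0,0,0],[0,0,0,-150,0,0,0],[0,0,0,-150,0,0,0]],
])

```text
time_s: 28.03
position: [0.5948, -0.2384, 0.1682]
ee_rot: [[0.24, 0.971, 0.01], [0.971, -0.24, -0.005], [-0.002, 0.011, -1.0]]
contact_force: [1.0, -0.7, 0.8]
finger_gap: 1.002
```

```bash
python3 plan.py "[(579,90.5,160,-13.8),(579,90.5,5,-13.8)]"
```

```text
t 28.03 p [ 594.8 -238.4  168.2] yaw -13.86 gap 1.002 F [ 1.  -0.7  0.8]
(579, 90.5, 160, -13.8) -> [315.6 -94.3   6.5] [ 0.6  0.1 -0.1]
(579, 90.5, 5, -13.8) -> [  0.   0. 155.] [0. 0. 0.]
```

Request:
play_rows([
  [[0,15,-4,0,0,0,0],[0,48,-14,0,0.6,0.1,0],[0,84,-25,0,0.6,0.1,0],[0,120,-36,0,0.6,0.1,0],[0,156,-47,0,0.6,0.1,0],[0,192,-57,0,0.6,0.1,0],[0,228,-68,0,0.6,0.1,0],[0,262,-78,0,0.6,0.1,0],[0,290,-87,0,0.6,0.1,0],[0,310,-93,10,0.6,0.1,0],[0,315.5,-94.3,25,0.6,0.1,0],[0,315.5,-94.3,45,0.6,0.1,0]],
])

```text
time_s: 29.03
position: [0.5762, 0.0944, 0.1151]
ee_rot: [[0.236, 0.972, -0.009], [0.972, -0.236, 0.005], [0.003, -0.01, -1.0]]
contact_force: [0.5, -1.2, 1.0]
finger_gap: 1.006
```

Request:
play_rows([
  [[0,0,0,20,0,0,0],[0,0,0,40,0,0,0],[0,0,0,50,0,0,0],[0,0,0,50,0,0,0],[0,0,0,50,0,0,0]],
])

```text
time_s: 29.45
position: [0.5757, 0.0919, 0.065]
ee_rot: [[0.24, 0.971, -0.012], [0.971, -0.239, 0.004], [0.001, -0.012, -1.0]]
contact_force: [0.6, 0.5, 0.8]
finger_gap: 1.0
```

```bash
python3 plan.py "[(579,90.5,3.5,-13.8)]"; python3 chk.py c4
```

```text
t 29.45 p [575.7  91.9  65. ] yaw -13.86 gap 1.0 F [0.6 0.5 0.8]
(579, 90.5, 3.5, -13.8) -> [-0.6  4.3 61.5] [-0.7 -0.1 -0.1]
top
[376 186] 47.0 [ 591.4 -237.8] [80.3 34.9] 76.0 [ 591.7 -237.7] | u,v -0.8 75.4
[323 206] 79.2 [ 540.4 -118.1] [19.5 19.6] 5.3 [ 540.8 -117.9] | u,v 103.2 -2.7
[368 218] 52.0 [ 517.3 -218.5] [100.5  58.5] 75.8 [ 517.2 -218.4] | u,v 0.2 -1.2
[413 230] 72.0 [ 492.9 -316.9] [45.3 46.2] 0.4 [ 492.7 -317. ] | u,v -101.2 -1.4
scene
[140 202] 70.4 [ 495.2 -318.2] [49.1 43.6] 38.9 [ 496.6 -318.3] | u,v -101.4 -2.5
[175 218] 50.6 [ 548.9 -227.5] [102.4 127.9] 77.3 [ 528.6 -221.2] | u,v -0.5 28.0
[221 211] 77.9 [ 544.5 -118.7] [19.8 18.7] 2.6 [ 544.8 -118.9] | u,v 104.1 -2.2
```

View pics/c4scene.png

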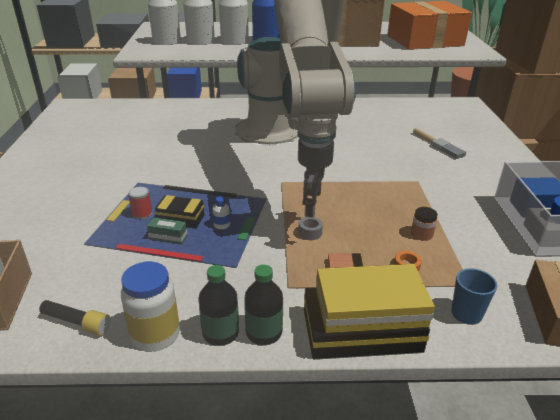

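The scene view shows the tin (140,202), carton (180,208), bottle (221,212) and mask box (168,230) all upright and in place. The gripper is over the grey roll (311,227). Descending now.

Request:
play_rows([
  [[0,-0.6,4,8,-0.7,0,0],[0,-0.6,4,20,-0.7,0,0],[0,-0.6,4,33,-0.7,0,0],[0,-0.6,4,44,-0.7,0,0],[0,-0.6,4,53,-0.7,0,0],[0,-0.6,4,58,-0.7,0,0],[0,-0.6,4,60.5,-0.7,0,0],[0,-0.6,4,60.5,-0.7,0,0],[0,-0.6,4,60.5,-0.7,0,0]],
])

```text
time_s: 30.3
position: [0.5797, 0.0904, 0.0051]
ee_rot: [[0.24, 0.971, 0.002], [0.971, -0.24, 0.001], [0.002, 0.002, -1.0]]
contact_force: [0.1, -0.4, -0.0]
finger_gap: 1.004
```

```bash
python3 plan.py "[(579,90.5,3.5,-13.8)]"
```

```text
t 30.3 p [579.7  90.4   5.1] yaw -13.87 gap 1.004 F [ 0.1 -0.4 -0. ]
(579, 90.5, 3.5, -13.8) -> [-0.  -0.7  1.6] [ 0.1 -0.1 -0.1]
```

Request:
play_rows([
  [[0.1,0,0,1,0,0,0],[0.2,0,0,1,0,0,0],[0.3,0,0,1,0,0,0],[0.4,0,0,1,0,0,0],[0.6,0,0,1,0,0,0],[1,0,0,1,0,0,0],[1,0,0,1,0,0,0],[1,0,0,1,0,0,0],[1,0,0,1,0,0,0],[1,0,0,1,0,0,0]],
], newtons=30)

```text
time_s: 31.13
position: [0.5799, 0.0904, 0.0046]
ee_rot: [[0.24, 0.971, 0.003], [0.971, -0.24, 0.001], [0.002, 0.003, -1.0]]
contact_force: [-1.4, 0.7, 5.8]
finger_gap: 0.652
```

Request:
play_rows([
  [[1,0,0,-15,0,0,0],[1,0,0,-45,0,0,0],[1,0,0,-80,0,0,0],[1,0,0,-115,0,0,0],[1,0,0,-140,0,0,0],[1,0,0,-140,0,0,0]],
])

```text
time_s: 31.63
position: [0.5817, 0.0904, 0.1504]
ee_rot: [[0.24, 0.971, 0.012], [0.971, -0.24, 0.002], [0.005, 0.011, -1.0]]
contact_force: [0.6, -0.3, -0.9]
finger_gap: 0.653
```

```bash
python3 plan.py "[(517.8,-218.7,145,-13.8),(517.8,-218.7,50,-13.8)]"
```

```text
t 31.63 p [581.7  90.4 150.4] yaw -13.87 gap 0.653 F [ 0.6 -0.3 -0.9]
(517.8, -218.7, 145, -13.8) -> [-315.4   12.     3.9] [ 0.7 -0.3 -0.1]
(517.8, -218.7, 50, -13.8) -> [ 0.  0. 95.] [0. 0. 0.]
```

Request:
play_rows([
  [[1,-15,1,0,0,0,0],[1,-45,2,0,0,0,0],[1,-80,3,0,0,0,0],[1,-116,4,0,0,0,0],[1,-152,6,0,0,0,0],[1,-188,7,0,0,0,0],[1,-224,8,0,0,0,0],[1,-258,10,0,0,0,0],[1,-287,11,0,0,0,0],[1,-307,12,0,0.5,-0.3,0],[1,-315.5,12,2,0.5,-0.3,0],[1,-315.5,12,10,0.5,-0.3,0]],
])

```text
time_s: 32.63
position: [0.5151, -0.2205, 0.1331]
ee_rot: [[0.242, 0.97, -0.007], [0.97, -0.242, -0.002], [-0.004, -0.006, -1.0]]
contact_force: [0.3, -0.4, -1.2]
finger_gap: 0.65
```

Request:
play_rows([
  [[1,0,0,15,0,0,0],[1,0,0,35,0,0,0],[1,0,0,48,0,0,0],[1,0,0,55,0,0,0],[1,0,0,55,0,0,0],[1,0,0,55,0,0,0]],
])

```text
time_s: 33.13
position: [0.5149, -0.2182, 0.078]
ee_rot: [[0.239, 0.971, -0.008], [0.971, -0.239, -0.001], [-0.003, -0.008, -1.0]]
contact_force: [0.3, 0.5, -1.0]
finger_gap: 0.655
```

```bash
python3 plan.py "[(517.8,-218.7,50,-13.8)]"
```

```text
t 33.13 p [ 514.9 -218.2   78. ] yaw -13.81 gap 0.655 F [ 0.3  0.5 -1. ]
(517.8, -218.7, 50, -13.8) -> [ 0.3  3.1 28. ] [-0.4  0.2 -0. ]
```

Request:
play_rows([
  [[1,0.3,3,7,-0.4,0.2,0],[1,0.3,3,14,-0.4,0.2,0],[1,0.3,3,19,-0.4,0.2,0],[1,0.3,3,23,-0.4,0.2,0],[1,0.3,3,25,-0.4,0.2,0],[1,0.3,3,26.5,-0.4,0.2,0],[1,0.3,3,26.5,-0.4,0.2,0],[1,0.3,3,26.5,-0.4,0.2,0]],
])

```text
time_s: 33.8
position: [0.5177, -0.2196, 0.0519]
ee_rot: [[0.24, 0.971, 0.0], [0.971, -0.24, -0.0], [-0.0, 0.0, -1.0]]
contact_force: [0.1, 0.4, -0.7]
finger_gap: 0.654
```

```bash
python3 plan.py "[(517.8,-218.7,49.8,-13.8)]"
```

```text
t 33.8 p [ 517.7 -219.6   51.9] yaw -13.87 gap 0.654 F [ 0.1  0.4 -0.7]
(517.8, -218.7, 49.8, -13.8) -> [ 0.9 -0.1  2.1] [ 0.   0.  -0.1]
```

Request:
play_rows([
  [[1,0.9,0,1.2,0,0,0],[1,0.9,0,2,0,0,0],[1,0.9,0,2,0,0,0],[1,0.9,0,2,0,0,0],[0.28,0.9,0,2,0,0,0],[0.15,0.9,0,2,0,0,0],[0.15,0.9,0,2,0,0,0],[0.15,0.9,0,2,0,0,0],[0.15,0.9,0,2,0,0,0],[0.15,0.9,0,2,0,0,0]],
])

```text
time_s: 34.63
position: [0.5178, -0.2187, 0.0498]
ee_rot: [[0.24, 0.971, -0.0], [0.971, -0.24, -0.0], [-0.0, -0.0, -1.0]]
contact_force: [1.0, 0.5, 0.7]
finger_gap: 0.849
```

Request:
play_rows([
  [[0.15,0,0,-8,0,0,0],[0.15,0,0,-25,0,0,0],[0.15,0,0,-55,0,0,0],[0.15,0,0,-90,0,0,0],[0.15,15,0,-115,0,0,0],[0.15,50,0,-120,0,0,0],[0.15,90,0,-120,0,0,0],[0.15,130,0,-120,0,0,0],[0.15,170,0,-120,0,0,0],[0.15,205,0,-120,0,0,0],[0.15,225,0,-120,0,0,0],[0.15,225,0,-120,0,0,0]],
])

```text
time_s: 35.63
position: [0.5722, 0.0037, 0.1704]
ee_rot: [[0.235, 0.972, 0.001], [0.972, -0.235, 0.001], [0.001, 0.0, -1.0]]
contact_force: [0.0, -0.3, -0.5]
finger_gap: 0.85
```

```bash
python3 plan.py "[]"; python3 chk.py c5; python3 - <<'E'
import cv2,numpy as np
a=cv2.imread('pics/c5top.png')[110:310,80:470]; b=cv2.imread('pics/c5scene.png')[150:290,70:470]
a=cv2.resize(a,(600,308),interpolation=2);b=cv2.resize(b,(600,210),interpolation=2);cv2.imwrite('pics/c5both.png',np.vstack([a,b]))
E
```

```text
t 35.63 p [572.2   3.7 170.4] yaw -13.6 gap 0.85 F [ 0.  -0.3 -0.5]
top
[376 186] 47.0 [ 591.4 -237.7] [80.1 34.3] 76.0 [ 591.4 -237.5] | u,v -0.7 75.4
[323 206] 79.7 [ 540.4 -118.2] [19.6 19.6] 0.9 [ 540.8 -118. ] | u,v 103.1 -2.7
[368 218] 80.7 [ 516.4 -218. ] [53.8 54.3] 46.1 [ 516.6 -217.7] | u,v 0.5 -2.2
[413 230] 71.9 [ 492.8 -316.8] [45.2 45.5] 1.8 [ 492.6 -316.5] | u,v -101.1 -1.5
scene
[140 201] 70.6 [ 494.2 -319.2] [49.  46.8] 42.4 [ 496.3 -318. ] | u,v -102.6 -3.2
[175 214] 78.6 [ 519.  -219.9] [57.  53.8] 8.6 [ 520.9 -219. ] | u,v -0.3 -2.8
[221 211] 77.2 [ 543.2 -118.9] [18.2 18.6] 1.8 [ 544.4 -118.7] | u,v 103.6 -3.4
```

View pics/c5both.png

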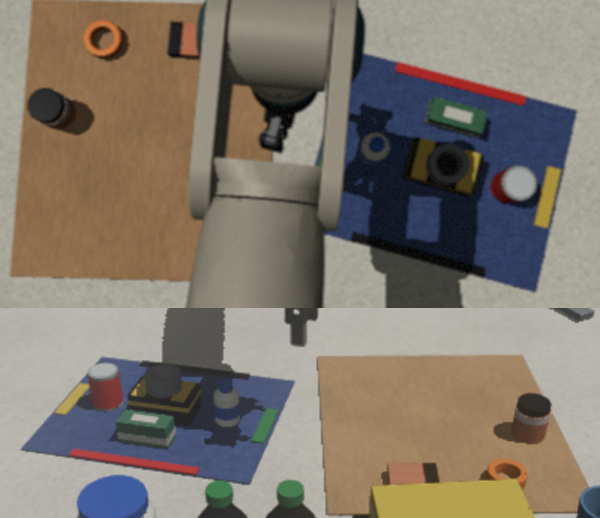

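The tape lies flat on the carton, all pieces stand in their places, and the jar (50,107 in the crop) has not moved. I'll let the arm settle, then hand in.

Request:
play_rows([
  [[0.15,0,0,0,0,0,0],[0.15,0,0,0,0,0,0],[0.15,0,0,0,0,0,0]],
])

```text
time_s: 35.98
position: [0.5716, -0.0015, 0.1699]
ee_rot: [[0.241, 0.97, -0.0], [0.97, -0.241, -0.0], [-0.0, -0.0, -1.0]]
contact_force: [0.9, -0.1, 0.0]
finger_gap: 0.851
```

```bash
python3 -c "
from meas import *
p,d,c=grab('scene')
for b in blobs(world(d,c),d,(.53,.63,.3,.42)): print(*b)
print(finish_job())"
```

```text
[424 222] 67.3 [587.  350.3] [49.1 49.9] 51.8 [589.6 349.1]
the job is handed in; nothing more can be done
None
```

The kit is laid out on the mat in the order asked, and the job is handed in at about 36 s. I placed the carton, sanitiser, tin, mask box and then the tape roll. Everything is released and the arm is clear of all of it.

My last checks used the top camera, with positions in mm relative to the mat centre. "Along" runs card to card, with the green card positive. "Across" is towards the red strip.

| Item | Target (along, across) | Measured (along, across) |
|---|---|---|
| Carton | 0, 0 | +0.2, −1.2 |
| Sanitiser | +102.5, in line with carton | +103.1, −2.7 |
| Tin | −102.5, in line with carton | −101.1, −1.5 |
| Mask box | 0, 76.5 | −0.7, 75.4 |
| Tape roll on the carton | carton centre | +0.5, −2.2 |

- **Carton:** this reading was taken just before the tape roll went on top of it. It was aligned with the mat to within half a degree.
- **Mask box:** it is parallel to the carton. Its 76.5 target allows for the carton sitting about 1 mm off centre.
- **Tape roll:** its top stands about 29 mm above the carton's measured top, so it lies flat.
- **Jar:** it reads within about 2 mm of its starting position, which is within the measurement scatter.

**Disagreements:** The two cameras differ by a steady 3–4 mm in x and about 1 mm in y. I subtracted this when comparing them. After that, the scene camera agreed with the top camera to within about 2 mm, where it could see a top face cleanly. Measured tops read about 3 mm higher than the text's heights in both views, probably because I took a high percentile of noisy depth.

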